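Press the dye flask into the shade reader's sprung ring

ROBOT

A 6-joint arm with a two-finger parallel gripper is mounted at the origin on the work surface. World frame = base frame: x ahead of the robot, y to its left, z up, the work surface at z = 0. Lengths are in m, angles in rad, forces in N, time in s.
With the tool pointing down it reaches from about 0.35 to 0.725 m from the base axis. Payload 6 kg.
Tool frame: the origin (TCP) lies on the centre line of the jaws, within the pads' length; the fingertips stand 22 mm ahead of it and the grasp point (between the pads) lies 3 mm ahead of it; z points along the fingers, y is the direction in which the jaws open and shut (so a half turn about z gives the same grasp; the last joint's range is limited). The gripper opens to 85 mm and grips with 20 to 120 N. Pads are 22 mm wide; open, the fingers measure 114 mm over their backs; the gripper's body (76 mm by 85 mm) begins 54 mm behind the grasp point. The pads swing forward as they close: fully open they stand 13 mm farther back than shut.
Start: joints at [1.611, 0.04, 0.085, 0, -1.615, -0.334], TCP at [0.174, 0.574, 0.253] pointing down, gripper open.
Joint ranges: [-2.56, 2.56], [-1.29, 2.01], [-1.08, 1.49], [-3.29, 1.98], [-2.81, -0.18], [-2.99, 2.99]. Speed limits (rad/s): [2.57, 2.57, 3.01, 3.14, 3.14, 3.14].

INTERFACE

Orientations are given as a rotation vector (axis times angle).
In Python, from bench import bot, cams gives the robot as it stands.
- The arm moves only by the shell command python3 -m handwheel 'ROWS'. ROWS is text: rows parted by semicolons, each of 7 numbers parted by spaces: the closure, from 0 (fully open) to 1 (shut), then the shift along the tool's x, y, z as a fraction of full scale, then the turn, a rotation vector about the tool's x, y, z as a fraction of full scale. A call has exactly 10 rows; each row shifts and turns the commanded pose from where the row before left it, along the tool's axes as they then stand; what a row does not reach is not made up. Full scale, the value 1, is 25 mm for a shift and 45 degrees for a turn. A row lasts 1/10 s, in which the tool goes at most 50 mm and 8.59 degrees, less where a joint would pass 70% of its speed; a pose out of reach is approached as far as the arm can. A call with a number of a shift or a turn outside -1 to 1 is refused whole. A call with a gripper value outside its range is refused whole. The fingers move at their own pace and stop on an object; the grip force is fixed at half the most. Time passes only in rows, so rows that do not move let the fingers close, or fill a call up. It gives the time, the measured TCP pose, the force and the opening at its end, in the units of the state.
- bot.sense(): the state, without advancing time (a new reading comes with each control period).
- cams.get_image(name): name is "scene" or "top" or "wrist"; returns a dict with "color" (384x512x3 uint8, red, green, blue), "K" (3x3 intrinsics, pixels), "dist_coeffs" ([k1, k2, p1, p2, k3] as OpenCV has them; the pictures are not rectified), "pose" (4x4, takes a point from camera to world coordinates); the wrist camera has in their place "tool_from_camera" (4x4, takes a point from camera to tool coordinates, whose origin is the TCP and whose axes are the flange's). Camera axes: x right, y down, z forward; pixel columns grow to the right and rows downward; lengths in m; the calibration is good to about 2 mm. A picture is of the moment at which its call begins: read the wrist's pose just before it. There is no depth.
- bot.close_job(): hands the job in, once; it reports no verdict.
The state is a dict: "clock": time; "joint_pos": joint angles; "joint_velocities": joint speeds; "joint_torque": joint torques, N m; "tool_pos": TCP position; "tcp_rot": TCP orientation; "wrist_force": force on the tool from outside, world axes, zero at the start; "wrist_torque": the same for the moment, N m; "opening": opening from 0.0 (shut) to 1.0 (fully open).
Only numpy, scipy, OpenCV 4.12 (cv2) and the standard library are available. Lean on these libraries where they do the work, as an engineer would, in place of code of your own. Each camera call takes 0.05 s, during which the arm holds its last target. There are 200 camera calls.

TASK

Someone has parked a carved printing block on the orange sprung ring of the shade reader: move it into the blue tray, lying flat with its handle up, and let go of it. Then take the round amber dye flask from its cork rest, seat it upright in the ring and press it firmly but gently straight down against the springs until the ring is at or close to the bottom of its travel, without touching the reader with the gripper. Finish with the gripper still holding the flask pressed down; leave the brass pot, red jar and brush where they are.

Things in the scene. Friction and masses are not known exactly. Their poses are not given: they have to be found in the camera images.
- cradle: Shade reader, fixed to the bench: grey base plate 120 x 110 x 16 mm with three spring posts carrying the orange ring above its centre. Origin: centre of the underside, on the bench; z up. The ring's axis passes through the origin. A lens housing in the middle of the base stands 24 mm above the bench.
- ring (a joint): Vertical travel of the sprung orange ring, m: 0 = fully up, 0.020 = pressed down to its stop. The spring is preloaded: the ring begins to move at about 6.3 N of downward load and reaches the stop at about 12.3 N (300 N/m between). It springs back up when released. The block's or the flask's own weight does not move it.
- ring_top (a point): Centre of the ring's hole in the plane of the ring's top face; 75 mm above the bench when the ring is up; moves down with it. Ring: outer diameter 84 mm, hole diameter 52 mm, 12 mm thick. The seated flask's lowest point lies about 13 mm below this point.
- block: Dark wooden printing block, 0.2 to 0.4 kg, at first flat on the ring, 75 mm up. Slab 96 (x) x 76 (y) x 28 mm (z) with a handle on top in the middle, 60 mm along x, 28 mm wide along y, from 28 to 70 mm above the underside. Origin: centre of the underside; z up through the handle. Grip the handle across its 28 mm.
- tray: Blue open tray, fixed to the bench, outside 160 (x) x 140 (y) x 20 mm high, walls 6 mm, floor about 6 mm above the bench. Origin: centre of the underside.
- rest: Cork ring the flask starts on, fixed to the bench: outer diameter 90 mm, hole 44 mm, 25 mm high. Origin: centre of the underside.
- flask: Round amber glass flask with a dark stopper, 0.15 to 0.3 kg. Ball 64 mm across; neck 26 mm across, from 61 to 103 mm above the bottom; lip 31 mm across, 103 to 107 mm; stopper 23 mm across, up to 119 mm. Origin: lowest point of the ball; z up along the neck. Starts upright in the cork rest, its bottom 16 mm above the bench.
- pot: Bystander: small open brass bowl-shaped pot, 76 mm wide, 50 mm high. Origin: centre of the underside.
- jar: Bystander: red jar with white cap, 60 mm wide, 85 mm high. Origin: centre of the underside.
- brush: Bystander: brush lying on the bench, handle along its x axis.
Things that resemble listed ones, but are neither listed nor needed, are in the scene too. Of the things that look like the cradle, the larger one is meant.

How it is judged:
By the outcome, as a careful person would: the job done as asked, in the order asked, and still so for the second after the job is handed in, while the arm keeps its last pose, push and grip.
It also fails if it takes over 64 s, if anything falls off the work surface, if the arm or the gripper's body presses on something with over 40 N, if the wrist force passes 120 N, or if a joint passes its speed limit or range.

## Working session

There is one attempt and no reset: what is moved stays moved. The work goes in short steps, Python scripts to look and compute and a shell command to move; the robot and the scene stay as the last step left them, time stands still between calls to the robot, and variables do not carry over. Pictures are saved under pics/ and viewed, about 8 in all and at most 12, crops included, and the job is handed in when it is done.

```bash
mkdir -p pics; ls
python3 - <<'E'
from bench import bot,cams
import cv2,numpy as np
s=bot.sense();print({k:np.round(v,3) for k,v in s.items()})
for n in("scene","top"):
    d=cams.get_image(n);cv2.imwrite(f"pics/{n}0.png",d["color"][:,:,::-1]);print(n,d["K"].tolist(),d["dist_coeffs"],np.round(d["pose"],3).tolist())
E
```

```text
pics
{'clock': np.float64(0.0), 'joint_pos': array([ 1.611,  0.041,  0.084, -0.   , -1.616, -0.334]), 'joint_velocities': array([ 0.   , -0.   , -0.   , -0.001,  0.   ,  0.002]), 'joint_torque': array([-0.0000e+00, -3.6821e+01,  3.4741e+01,  6.9320e+00, -5.0000e-03,
        0.0000e+00]), 'tool_pos': array([0.174, 0.574, 0.252]), 'tcp_rot': array([ 3.106, -0.46 , -0.   ]), 'wrist_force': array([0.815, 0.206, 0.102]), 'wrist_torque': array([-0.   , -0.025, -0.012]), 'opening': np.float64(0.997)}
scene [[353.05489111949964, 0.0, 256.82514281040113], [0.0, 353.05489111949964, 186.3966967162288], [0.0, 0.0, 1.0]] [-0.09873164  0.          0.          0.          0.        ] [[-0.106, 0.506, -0.856, 1.234], [0.994, 0.04, -0.099, 0.08], [-0.016, -0.862, -0.507, 0.482], [0.0, 0.0, 0.0, 1.0]]
top [[376.1227518828576, 0.0, 256.064134175339], [0.0, 376.1227518828576, 197.30660000422827], [0.0, 0.0, 1.0]] [-0.06385499  0.          0.          0.          0.        ] [[-0.025, -0.991, 0.134, 0.43], [-0.999, 0.022, -0.027, 0.016], [0.024, -0.135, -0.991, 1.027], [0.0, 0.0, 0.0, 1.0]]
```

View pics/top0.png

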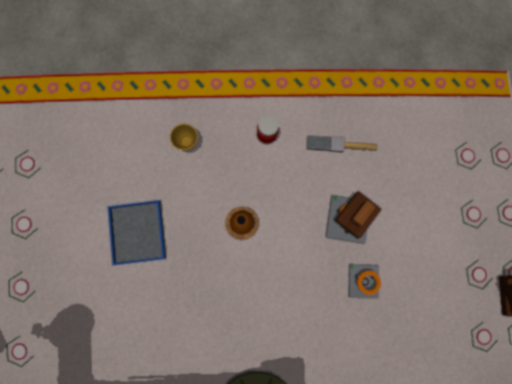

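View pics/scene0.png

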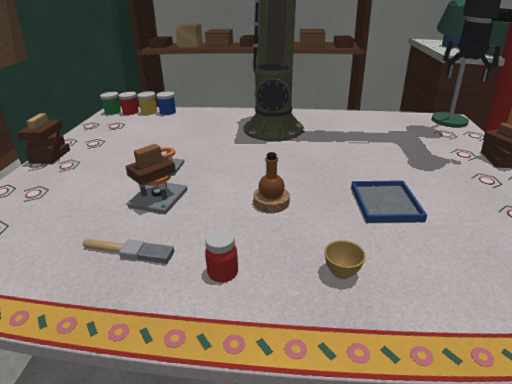

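The top view shows the tray at about (137,232), flask at (241,222), block on the larger reader at (358,214), the smaller look-alike reader at (365,281), pot (185,137), jar (268,130) and brush (340,144). The scene view agrees.

```bash
cat > h.py <<'E'
import numpy as np,cv2
from bench import bot,cams
from scipy.spatial.transform import Rotation as R
def T_tool():
    s=bot.sense();T=np.eye(4);T[:3,:3]=R.from_rotvec(s["tcp_rot"]).as_matrix();T[:3,3]=s["tool_pos"];return T
def look(n):
    T=T_tool();d=cams.get_image(n)
    d["P"]=d["pose"] if "pose" in d else T@d["tool_from_camera"];return d
def ray(d,uv):
    p=cv2.undistortPoints(np.array(uv,float).reshape(-1,1,2),d["K"],np.array(d["dist_coeffs"])).reshape(-1,2)
    return d["P"][:3,3],np.c_[p,np.ones(len(p))]@d["P"][:3,:3].T
def onz(d,uv,z):
    o,r=ray(d,uv);return (o+r*((z-o[2])/r[:,2])[:,None])[:,:2]
def proj(d,p):
    M=np.linalg.inv(d["P"]);return cv2.projectPoints(np.array(p,float).reshape(-1,3),cv2.Rodrigues(M[:3,:3])[0],M[:3,3],d["K"],np.array(d["dist_coeffs"]))[0].reshape(-1,2)
def mask(d,lo,hi,box=None):
    m=cv2.inRange(cv2.cvtColor(d["color"],cv2.COLOR_RGB2HSV),lo,hi)
    if box: k=np.zeros_like(m);x0,y0,x1,y1=box;k[y0:y1,x0:x1]=255;m&=k
    return m
def big(m):
    return max(cv2.findContours(m,cv2.RETR_EXTERNAL,cv2.CHAIN_APPROX_NONE)[0],key=cv2.contourArea)
E
python3 - <<'E'
from h import *
d=look("top")
def rect(m,z,name):
    c=big(m).reshape(-1,2); w=onz(d,c,z).astype(np.float32)
    r=cv2.minAreaRect(w*1000);print(name,np.round(r[0],1),np.round(r[1],1),round(r[2],1),c.min(0),c.max(0))
rect(mask(d,(100,100,40),(130,255,255),(90,180,190,280)),.02,"tray")
h=cv2.cvtColor(d["color"],cv2.COLOR_RGB2HSV)
print(h[214,358],h[226,350],h[240,335],h[222,241],h[215,230])
rect(mask(d,(0,90,0),(25,255,255),(325,185,390,245)),.1,"block all")
V=h[...,2][190:245,325:385]
im=cv2.resize(d["color"][180:255,215:395],None,fx=4.4,fy=4.4,interpolation=cv2.INTER_CUBIC)
cv2.imwrite("pics/c1.png",im[:,:,::-1])
E
```

```text
tray [480.6 311.2] [155.4 140.4] 6.0 [108 201] [164 264]
[ 13 181 103] [ 11 186  63] [  6  27 134] [ 6 64 20] [ 15 155 115]
block all [ 508.5 -258.6] [ 83.5 100. ] 49.8 [336 192] [380 237]
```

View pics/c1.png

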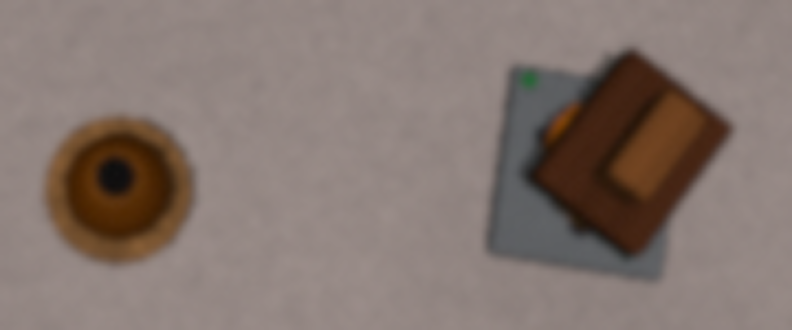

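The crop shows the cork ring around (118,188), handle top at about (657,146), and three visible base-plate corners: (512,65), (488,252), (662,280).

Run:
```python
from h import *
d=look("top")
f=lambda a:np.array(a)/4.4+[215,180]-.4
hd=onz(d,f([(668,90),(708,125),(645,200),(607,170)]),.145)
sl=onz(d,f([(632,50),(732,128),(635,256),(530,175)]),.103)
pl=onz(d,f([(512,65),(488,252),(662,280)]),.016)
print("handle",hd.mean(0),hd.round(3).tolist());print("slab",sl.mean(0),sl.round(3).tolist());print("plate",(pl[0]+pl[2])/2,pl.round(3).tolist())
r=cv2.minAreaRect(sl.astype(np.float32)*1000);print(r); print(cv2.minAreaRect(hd.astype(np.float32)*1000))
m=mask(d,(5,110,0),(25,255,255),(215,195,270,250));c=big(m).reshape(-1,2)
(e,rr)=cv2.minEnclosingCircle(onz(d,c,.025).astype(np.float32));print("rest",e,rr)
print("stopper",onz(d,f([(115,175)]),.135))
T=T_tool();print(T.round(3).tolist())
w=cams.get_image("wrist");print(np.round(w["tool_from_camera"],3).tolist(),w["K"][0])
```

```text
handle [ 0.50688278 -0.26454722] [[0.537, -0.273], [0.518, -0.293], [0.478, -0.256], [0.495, -0.236]]
slab [ 0.50763099 -0.26354083] [[0.566, -0.267], [0.52, -0.322], [0.449, -0.261], [0.496, -0.204]]
plate [ 0.50314938 -0.2602343 ] [[0.571, -0.217], [0.456, -0.196], [0.435, -0.303]]
((507.87066650390625, -262.9992980957031), (74.22001647949219, 94.76274871826172), 49.48012924194336)
((506.695556640625, -265.2791442871094), (28.67629051208496, 56.06880569458008), 49.64324188232422)
rest (0.49902868270874023, 0.02887466549873352) 0.042719773948192596
stopper [[0.49916148 0.02916089]]
[[0.957, -0.29, -0.0, 0.174], [-0.29, -0.957, -0.001, 0.574], [0.0, 0.001, -1.0, 0.253], [0.0, 0.0, 0.0, 1.0]]
[[0.0, -0.956, -0.293, 0.074], [1.0, 0.001, -0.002, 0.001], [0.002, -0.293, 0.956, -0.121], [0.0, 0.0, 0.0, 1.0]] [338.40743793   0.         257.2723317 ]
```

```bash
r="";python3 -m handwheel '0 .775 .973 0 0 0 0;0 .775 .973 0 0 0 0;0 .775 .973 0 0 0 0;0 .775 .973 0 0 0 0;0 .775 .973 0 0 0 0;0 .775 .973 0 0 0 0;0 .775 .973 0 0 0 0;0 .775 .973 0 0 0 0;0 .775 .973 0 0 0 0;0 .775 .973 0 0 0 0' && python3 -m handwheel '0 .775 .973 0 0 0 0;0 .775 .973 0 0 0 0;0 .775 .973 0 0 0 0;0 .775 .973 0 0 0 0;0 .775 .973 0 0 0 0;0 .775 .973 0 0 0 0;0 .775 .973 0 0 0 0;0 .775 .973 0 0 0 0;0 .775 .973 0 0 0 0;0 .775 .973 0 0 0 0'
```

```text
clock: 1.25
tool_pos: [0.289, 0.2841, 0.2534]
tcp_rot: [-3.107, 0.459, -0.0]
wrist_force: [2.0, -0.9, 0.3]
opening: 0.998
clock: 2.25
tool_pos: [0.4039, -0.0049, 0.2535]
tcp_rot: [-3.107, 0.46, -0.001]
wrist_force: [0.3, 0.4, 0.1]
opening: 1.0
```

```bash
python3 -m handwheel '0 .77 .97 0 0 0 0;0 .77 .97 0 0 0 0;0 .77 .97 0 0 0 0;0 .77 .97 0 0 0 0;0 .77 .97 0 0 0 0;0 .77 .97 0 0 0 0;0 .77 .97 0 0 0 0;0 .77 .97 0 0 0 0;0 .77 .97 0 0 0 .174;0 0 0 0 0 0 .175' && python3 -m handwheel '0 0 0 0 0 0 .175;0 0 0 .2 0 0 0;0 0 0 0 0 0 0;0 0 0 0 0 0 0;0 0 0 0 0 0 0;0 0 0 0 0 0 0;0 0 0 0 0 0 0;0 0 0 0 0 0 0;0 0 0 0 0 0 0;0 0 0 0 0 0 0'
python3 - <<'E'
from h import *
d=look("wrist");cv2.imwrite("pics/w1.png",d["color"][:,:,::-1]);np.save("w1P.npy",d["P"])
T=T_tool();print(T.round(4).tolist(),bot.sense()["joint_pos"].round(2)); print(proj(d,[[.507,-.264,.145]]))
E
```

```text
clock: 3.25
tool_pos: [0.5065, -0.2652, 0.2517]
tcp_rot: [3.011, -0.893, -0.004]
wrist_force: [-0.3, 0.4, -1.4]
opening: 0.997
clock: 4.25
tool_pos: [0.5064, -0.2627, 0.2484]
tcp_rot: [2.948, -1.085, 0.0]
wrist_force: [-0.2, -0.3, 0.4]
opening: 1.003
[[0.7614, -0.6483, -0.0, 0.5064], [-0.6483, -0.7614, -0.0, -0.2627], [0.0, 0.0, -1.0, 0.2483], [0.0, 0.0, 0.0, 1.0]] [-0.13 -0.04 -0.    0.   -1.61  0.99]
[[256.58336442 199.98967734]]
```

View pics/w1.png

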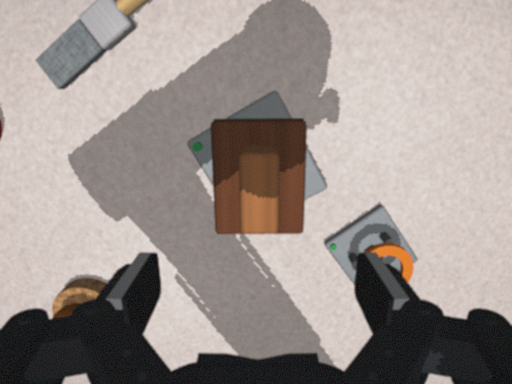

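The wrist view shows the handle's top face between columns 240–279 and rows 152–234, aligned with the jaws; the small look-alike reader is at lower right.

Run:
```python
from h import *
d=look("wrist")
h=onz(d,[(241,152),(278,152),(240,234),(279,234)],.145);s=onz(d,[(212,119),(305,119),(303,234),(215,234)],.103)
print(h,h.mean(0),s,s.mean(0))
T=T_tool()
e=np.r_[h.mean(0),.13]-T[:3,3];print("tool shift mm",(T[:3,:3].T@e*1000).round(1))
```

```text
[[ 0.53942674 -0.27794304]
 [ 0.52340768 -0.29678795]
 [ 0.49511156 -0.23819034]
 [ 0.47692217 -0.25959074]] [ 0.50871704 -0.26812802] [[ 0.56927578 -0.27145685]
 [ 0.52257649 -0.3263777 ]
 [ 0.44755892 -0.26539525]
 [ 0.49636307 -0.20797117]] [ 0.50894356 -0.26780025]
tool shift mm [  5.3   2.6 118.3]
```

```bash
python3 -m handwheel '0 .2 .1 .4 0 0 0;0 0 0 .8 0 0 0;0 0 0 .8 0 0 0;0 0 0 .8 0 0 0;0 0 0 .8 0 0 0;0 0 0 .6 0 0 0;0 0 0 .4 0 0 0;0 0 0 .13 0 0 0;0 0 0 0 0 0 0;0 0 0 0 0 0 0' && python3 -m handwheel '1 0 0 0 0 0 0;1 0 0 0 0 0 0;1 0 0 0 0 0 0;1 0 0 0 0 0 0;1 0 0 0 0 0 0;1 0 0 0 0 0 0;1 0 0 0 0 0 0;1 0 0 0 0 0 0;1 0 0 0 0 0 0;1 0 0 0 0 0 0'
```

```text
clock: 5.35
tool_pos: [0.509, -0.268, 0.1311]
tcp_rot: [2.948, -1.085, 0.003]
wrist_force: [-0.6, 0.2, -0.3]
opening: 0.996
clock: 6.35
tool_pos: [0.5088, -0.2678, 0.1305]
tcp_rot: [2.948, -1.085, 0.001]
wrist_force: [0.8, 1.2, 4.3]
opening: 0.32
```

```bash
python3 -m handwheel '1 0 0 -.4 0 0 0;1 0 0 -.8 0 0 0;1 0 0 -.9 0 0 0;1 0 0 -.9 0 0 0;1 0 0 -.9 0 0 0;1 0 0 -.9 0 0 0;1 -.4 -.4 0 0 0 0;1 -.88 -.94 0 0 0 0;1 -.88 -.94 0 0 0 0;1 -.88 -.94 0 0 0 0' && python3 -m handwheel '1 -.88 -.94 0 0 0 0;1 -.88 -.94 0 0 0 0;1 -.88 -.94 0 0 0 0;1 -.88 -.94 0 0 0 0;1 -.88 -.94 0 0 0 0;1 -.88 -.94 0 0 0 0;1 -.88 -.94 0 0 0 0;1 -.88 -.94 0 0 0 0;1 -.88 -.94 0 0 0 0;1 -.88 -.94 0 0 0 0'
```

```text
clock: 7.35
tool_pos: [0.5019, -0.1555, 0.2482]
tcp_rot: [2.948, -1.086, -0.005]
wrist_force: [0.6, 0.3, -2.1]
opening: 0.317
clock: 8.35
tool_pos: [0.4864, 0.1658, 0.2484]
tcp_rot: [2.947, -1.084, -0.003]
wrist_force: [-0.2, 0.2, -2.7]
opening: 0.317
```

```bash
python3 -m handwheel '1 -.79 -.854 0 0 0 0;1 -.79 -.854 0 0 0 0;1 -.79 -.854 0 0 0 0;1 -.79 -.854 0 0 0 0;1 -.79 -.854 0 0 0 0;1 0 0 0 0 0 -.187;1 0 0 0 0 0 -.187;1 0 0 0 0 0 -.187;1 0 0 0 0 0 -.187;1 0 0 0 0 0 -.187' && python3 -m handwheel '1 0 0 0 0 0 -.098;1 0 0 .5 0 0 0;1 0 0 .8 0 0 0;1 0 0 .8 0 0 0;1 0 0 .8 0 0 0;1 0 0 .5 0 0 0;1 0 0 0 0 0 0;1 0 0 0 0 0 0;1 0 0 0 0 0 0;1 0 0 0 0 0 0'
python3 - <<'E'
from h import *
d=look("wrist");cv2.imwrite("pics/w2.png",d["color"][:,:,::-1]);print(T_tool().round(3).tolist())
print(proj(d,[[.4806+a*np.cos(.105)-b*np.sin(.105),.3112+a*np.sin(.105)+b*np.cos(.105),.02] for a in(-.08,.08) for b in (-.07,.07)]))
E
```

```text
clock: 9.35
tool_pos: [0.4806, 0.3097, 0.2481]
tcp_rot: [3.139, 0.056, -0.004]
wrist_force: [0.4, 0.1, -2.1]
opening: 0.321
clock: 10.35
tool_pos: [0.4821, 0.3099, 0.1662]
tcp_rot: [-3.136, -0.166, -0.002]
wrist_force: [-0.3, -0.1, -2.3]
opening: 0.317
[[0.994, 0.106, 0.001, 0.482], [0.106, -0.994, 0.001, 0.31], [0.001, -0.001, -1.0, 0.166], [0.0, 0.0, 0.0, 1.0]]
[[333.26589153 272.53261842]
 [177.37723954 272.08916951]
 [346.7750082   85.84835748]
 [163.69288623  85.72886476]]
```

View pics/w2.png

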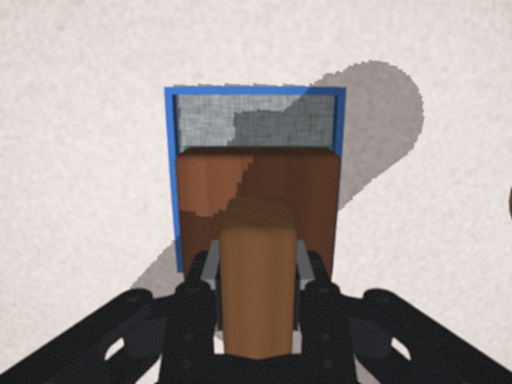

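The tray's rim (165–345, 87–272) matches the prediction, and the block sits above it aligned.

```bash
python3 -m handwheel '1 0 0 .4 0 0 0;1 0 0 .8 0 0 0;1 0 0 .8 0 0 0;1 0 0 .8 0 0 0;1 0 0 .6 0 0 0;1 0 0 .4 0 0 0;1 0 0 .2 0 0 0;1 0 0 .1 0 0 0;1 0 0 0 0 0 0;1 0 0 0 0 0 0'
```

```text
clock: 11.4
tool_pos: [0.4821, 0.3099, 0.0634]
tcp_rot: [-3.136, -0.166, -0.002]
wrist_force: [0.2, 0.4, -2.2]
opening: 0.32
```

```bash
python3 -m handwheel '1 0 0 .03 0 0 0;1 0 0 .03 0 0 0;1 0 0 .02 0 0 0;1 0 0 0 0 0 0;1 0 0 0 0 0 0;1 0 0 0 0 0 0;1 0 0 0 0 0 0;1 0 0 0 0 0 0;1 0 0 0 0 0 0;1 0 0 0 0 0 0'
```

```text
clock: 12.4
tool_pos: [0.482, 0.3098, 0.0615]
tcp_rot: [-3.137, -0.167, -0.001]
wrist_force: [-3.5, -1.3, 5.2]
opening: 0.32
```

Contact; release, then rise.

```bash
python3 -m handwheel '0 0 0 0 0 0 0;0 0 0 0 0 0 0;0 0 0 0 0 0 0;0 0 0 0 0 0 0;0 0 0 0 0 0 0;0 0 0 0 0 0 0;0 0 0 0 0 0 0;0 0 0 -.3 0 0 0;0 0 0 -.8 0 0 0;0 0 0 -1 0 0 0' && python3 -m handwheel '0 0 0 -1 0 0 0;0 0 0 -1 0 0 0;0 0 0 -1 0 0 0;0 0 0 -1 0 0 0;0 0 0 -1 0 0 0;0 0 0 -.4 0 0 0;0 0 0 0 0 0 0;0 0 0 0 0 0 0;0 0 0 0 0 0 0;0 0 0 0 0 0 0'
python3 - <<'E'
from h import *
d=look("top");cv2.imwrite("pics/t2.png",cv2.resize(d["color"][90:310,80:400],None,fx=2.4,fy=2.4)[:,:,::-1])
T=T_tool();print(T.round(3).tolist())
c=big(mask(d,(4,140,150),(25,255,255),(325,185,390,245))).reshape(-1,2);print(c.min(0),c.max(0),len(c))
e=cv2.fitEllipse(onz(d,c,.075).astype(np.float32)*1000);print("ring",e)
E
```

```text
clock: 13.4
tool_pos: [0.4813, 0.3091, 0.1132]
tcp_rot: [3.136, 0.166, -0.002]
wrist_force: [-0.4, 0.1, 0.1]
opening: 1.001
clock: 14.4
tool_pos: [0.4815, 0.3094, 0.2467]
tcp_rot: [3.136, 0.166, -0.002]
wrist_force: [0.2, -0.1, 0.3]
opening: 0.999
[[0.994, 0.106, -0.001, 0.482], [0.106, -0.994, -0.001, 0.309], [-0.001, 0.001, -1.0, 0.247], [0.0, 0.0, 0.0, 1.0]]
[340 202] [369 232] 84
ring ((503.24334716796875, -261.631103515625), (76.90277099609375, 77.49187469482422), 112.66805267333984)
```

View pics/t2.png

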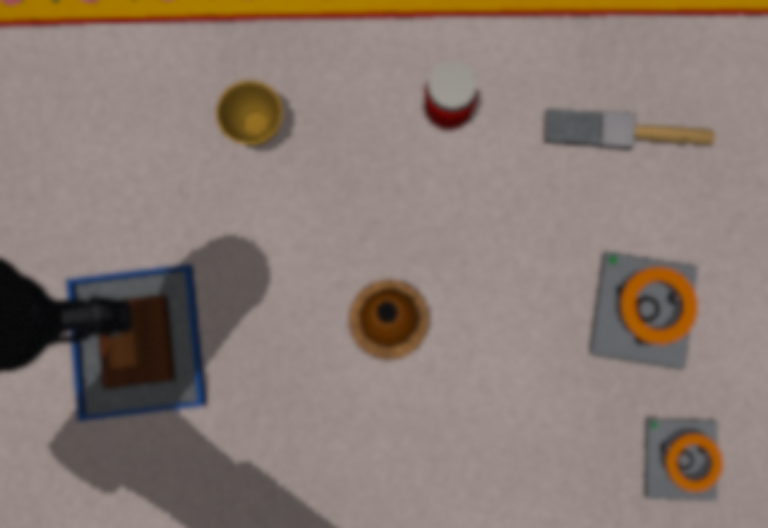

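Block is in the tray, flat, handle up; the reader's ring is free (about (655,305) in the crop) and bystanders are unmoved.

```bash
python3 -m handwheel '0 -.04 .5 0 0 0 0;0 -.04 .97 0 0 0 0;0 -.04 .97 0 0 0 0;0 -.04 .97 0 0 0 0;0 -.04 .97 0 0 0 0;0 -.04 .97 0 0 0 0;0 -.04 .97 0 0 0 0;0 -.04 .97 0 0 0 0;0 -.04 .97 0 0 0 0;0 -.04 .97 0 0 0 0' && python3 -m handwheel '0 -.04 .97 0 0 0 0;0 -.04 .97 0 0 0 0;0 0 .03 0 0 0 0;0 0 0 0 0 0 0;0 0 0 0 0 0 0;0 0 0 0 0 0 0;0 0 0 0 0 0 0;0 0 0 0 0 0 0;0 0 0 0 0 0 0;0 0 0 0 0 0 0'
python3 - <<'E'
from h import *
d=look("wrist");cv2.imwrite("pics/w3.png",d["color"][:,:,::-1]);T=T_tool();print(T.round(4).tolist())
print(proj(d,[[.499,.029,.135],[.499,.029,.025]]))
E
```

```text
clock: 15.45
tool_pos: [0.4959, 0.0775, 0.248]
tcp_rot: [3.137, 0.166, 0.0]
wrist_force: [0.6, -0.3, 0.4]
opening: 0.997
clock: 16.45
tool_pos: [0.4994, 0.03, 0.2481]
tcp_rot: [3.137, 0.167, -0.0]
wrist_force: [0.3, -0.2, -0.7]
opening: 1.003
[[0.9944, 0.1059, 0.0, 0.4994], [0.1059, -0.9944, -0.0001, 0.03], [-0.0, 0.0001, -1.0, 0.2481], [0.0, 0.0, 0.0, 1.0]]
[[257.89666568 197.47229484]
 [257.91454442 165.38626499]]
```

View pics/w3.png

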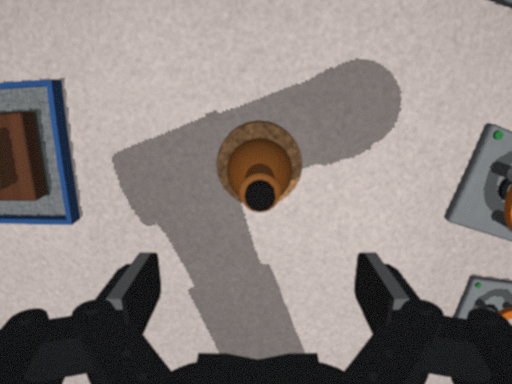

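Stopper top is at (260,194), within 4 px of prediction, so I nudge by 1–2 mm and go down.

```bash
python3 -m handwheel '0 .07 .05 .4 0 0 0;0 0 0 .8 0 0 0;0 0 0 .8 0 0 0;0 0 0 .8 0 0 0;0 0 0 .8 0 0 0;0 0 0 .8 0 0 0;0 0 0 .7 0 0 0;0 0 0 .4 0 0 0;0 0 0 .3 0 0 0;0 0 0 0 0 0 0' && python3 -m handwheel '1 0 0 0 0 0 0;1 0 0 0 0 0 0;1 0 0 0 0 0 0;1 0 0 0 0 0 0;1 0 0 0 0 0 0;1 0 0 0 0 0 0;1 0 0 0 0 0 0;1 0 0 0 0 0 0;1 0 0 0 0 0 0;1 0 0 0 0 0 0'
```

```text
clock: 17.5
tool_pos: [0.5009, 0.0287, 0.1021]
tcp_rot: [3.137, 0.166, -0.002]
wrist_force: [0.0, -1.0, 0.2]
opening: 1.002
clock: 18.5
tool_pos: [0.5015, 0.0288, 0.1034]
tcp_rot: [3.137, 0.166, 0.001]
wrist_force: [-0.6, -1.0, 2.9]
opening: 0.297
```

```bash
python3 -m handwheel '1 0 0 -.2 0 0 0;1 0 0 -.6 0 0 0;1 0 0 -.8 0 0 0;1 0 0 -.8 0 0 0;1 0 0 -.8 0 0 0;1 0 0 -.8 0 0 0;1 0 0 -.6 0 0 0;1 0 .3 0 0 0 0;1 -.1 .8 0 0 0 0;1 -.1 .8 0 0 0 0' && python3 -m handwheel '1 -.1 .8 0 0 0 0;1 -.1 .8 0 0 0 0;1 -.1 .8 0 0 0 0;1 -.1 .8 0 0 0 0;1 -.1 .8 0 0 0 0;1 -.1 .4 0 0 0 0;1 0 0 0 0 0 0;1 0 0 0 0 0 0;1 0 0 0 0 0 0;1 0 0 0 0 0 0'
python3 - <<'E'
from h import *
d=look("wrist");cv2.imwrite("pics/w4.png",d["color"][:,:,::-1]);T=T_tool();print(T.round(4).tolist())
print(proj(d,[[.503,-.262,.075]]))
m=mask(d,(4,170,120),(20,255,255),(320,0,512,384))
for c in cv2.findContours(m,cv2.RETR_EXTERNAL,cv2.CHAIN_APPROX_NONE)[0]:
    if len(c)>60: print(cv2.boundingRect(c),cv2.fitEllipse(onz(d,c.reshape(-1,2),.075).astype(np.float32)*1000))
E
```

```text
clock: 19.5
tool_pos: [0.5009, -0.0195, 0.2169]
tcp_rot: [-3.137, -0.168, 0.003]
wrist_force: [0.2, -1.5, -3.3]
opening: 0.294
clock: 20.5
tool_pos: [0.4981, -0.1293, 0.218]
tcp_rot: [-3.137, -0.168, -0.0]
wrist_force: [-0.1, -0.2, -2.6]
opening: 0.294
[[0.9943, 0.1067, 0.0, 0.4981], [0.1067, -0.9943, 0.0, -0.1293], [0.0001, -0.0, -1.0, 0.2181], [0.0, 0.0, 0.0, 1.0]]
[[415.24799395 196.73241059]]
(366, 146, 96, 95) ((504.6003112792969, -261.0923767089844), (80.75119018554688, 81.66351318359375), 157.95803833007812)
```

View pics/w4.png

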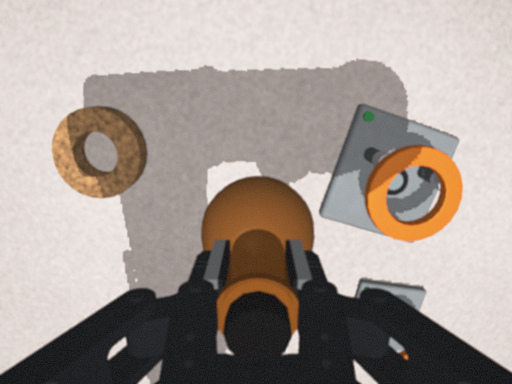

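Ring is at columns 366–462, rows 146–241. Before descending I check the held flask's offset and tilt in the jaws.

Run:
```python
from h import *
d=look("wrist");T=T_tool();print(d["K"][1],d["dist_coeffs"])
P=lambda p:proj(d,[(T@np.r_[p,1])[:3]])[0].round(1)
for zb in (.0874,):
  print("stopper",P([0,0,zb-.119]),"rim",P([.0115,0,zb-.119]),P([0,.0115,zb-.119]))
  c=np.array([0,0,zb-.032]); cam=d["tool_from_camera"][:3,3]
  # silhouette of ball
  v=c-cam;L=np.linalg.norm(v);v/=L;a=np.arcsin(.032/L)
  u=np.cross(v,[0,1,0]);u/=np.linalg.norm(u)
  for s in(1,-1): print("edge",P(cam+.19*(v*np.cos(a)+s*u*np.sin(a))))
g=cv2.cvtColor(d["color"],cv2.COLOR_RGB2GRAY);h=cv2.cvtColor(d["color"],cv2.COLOR_RGB2HSV)
print([(r,h[r,258].tolist()) for r in list(range(170,186,2))+list(range(270,384,6))])
```

```text
[  0.         338.40743793 193.9620947 ] [-0.10131722  0.          0.          0.          0.        ]
stopper [254.9 332.1] rim [254.8 301.9] [290.7 332. ]
edge [256.2 286. ]
edge [256.3 170.5]
[(170, [9, 15, 224]), (172, [10, 13, 233]), (174, [11, 12, 239]), (176, [10, 43, 141]), (178, [12, 141, 87]), (180, [15, 164, 90]), (182, [15, 158, 97]), (184, [15, 161, 98]), (270, [12, 172, 92]), (276, [15, 208, 71]), (282, [14, 194, 158]), (288, [13, 190, 158]), (294, [150, 32, 32]), (300, [40, 55, 28]), (306, [68, 29, 35]), (312, [120, 15, 34]), (318, [158, 29, 35]), (324, [150, 16, 32]), (330, [163, 44, 41]), (336, [162, 35, 36]), (342, [95, 44, 35]), (348, [126, 39, 33]), (354, [150, 18, 28]), (360, [105, 14, 36]), (366, [120, 8, 33]), (372, [75, 28, 36]), (378, [110, 22, 35])]
```

Ball edge and stopper residuals have opposite signs, meaning the flask leans ~3.5–4° about the tool y axis in the jaws. I move over the ring and turn +3.5° to set it upright.

```bash
python3 -m handwheel '1 -.055 .4 0 0 0 0;1 -.055 .85 0 0 0 0;1 -.055 .9 0 0 0 0;1 -.055 .9 0 0 0 0;1 -.055 .9 0 0 0 0;1 -.055 .85 0 0 0 0;1 0 .48 0 0 0 0;1 0 0 0 0 .04 0;1 0 0 0 0 .038 0;1 0 0 0 0 0 0' && python3 -m handwheel '1 0 0 .4 0 0 0;1 -.05 0 .6 0 0 0;1 0 0 .5 0 0 0;1 -.03 0 .2 0 0 0;1 0 0 0 0 0 0;1 0 0 0 0 0 0;1 0 0 0 0 0 0;1 0 0 0 0 0 0;1 0 0 0 0 0 0;1 0 0 0 0 0 0'
python3 - <<'E'
from h import *
T=T_tool();print(T.round(4).tolist())
d=look("wrist");a=d["color"];b=look("scene")["color"][100:260,90:303]
cv2.imwrite("pics/w5.png",np.hstack([a,cv2.resize(b,None,fx=1.35,fy=2.4*0+1.35)[:216] if 0 else cv2.copyMakeBorder(cv2.resize(b,(287,216)),0,168,0,0,cv2.BORDER_CONSTANT)])[:,:,::-1])
P=lambda p:proj(d,[(T@np.r_[p,1])[:3]])[0].round(1)
print("ring centre px",proj(d,[[.504,-.2615,.075]]))
E
```

```text
clock: 21.6
tool_pos: [0.5035, -0.2616, 0.2188]
tcp_rot: [-3.132, -0.167, -0.1]
wrist_force: [0.3, -0.4, -1.1]
opening: 0.294
clock: 22.6
tool_pos: [0.5045, -0.262, 0.1758]
tcp_rot: [-3.133, -0.166, -0.097]
wrist_force: [-0.8, 0.4, -2.5]
opening: 0.298
[[0.9925, 0.1057, 0.0612, 0.5045], [0.1056, -0.9944, 0.0063, -0.262], [0.0615, 0.0002, -0.9981, 0.1758], [0.0, 0.0, 0.0, 1.0]]
ring centre px [[255.65688224 211.26209643]]
```

View pics/w5.png

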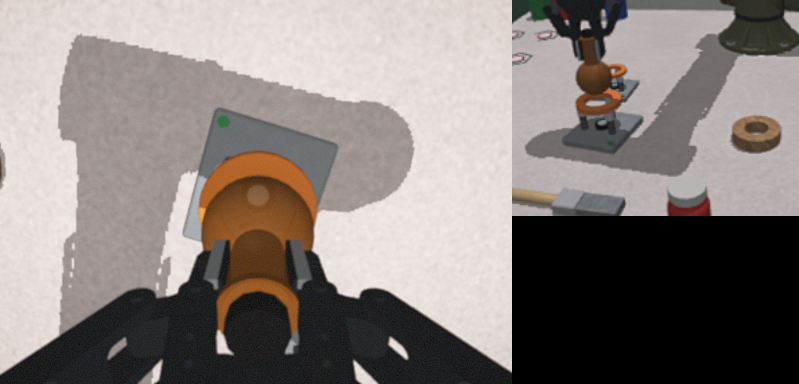

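Flask is centred over the ring (flask 202–313 vs ring 199–318 columns). Descend slowly.

```bash
python3 -m handwheel '1 -.01 0 .2 0 0 0;1 -.02 0 .3 0 0 0;1 -.02 0 .3 0 0 0;1 -.01 0 .1 0 0 0;1 0 0 .05 0 0 0;1 0 0 .05 0 0 0;1 0 0 0 0 0 0;1 0 0 0 0 0 0;1 0 0 0 0 0 0;1 0 0 0 0 0 0'
```

```text
clock: 23.7
tool_pos: [0.5045, -0.262, 0.1507]
tcp_rot: [-3.133, -0.166, -0.096]
wrist_force: [-0.1, -0.8, -1.9]
opening: 0.298
```

```bash
python3 -m handwheel '1 0 0 .04 0 0 0;1 -.01 0 .04 0 0 0;1 0 0 .04 0 0 0;1 0 0 0 0 0 0;1 0 0 0 0 0 0;1 0 0 0 0 0 0;1 0 0 0 0 0 0;1 0 0 0 0 0 0;1 0 0 0 0 0 0;1 0 0 0 0 0 0'; python3 -c "
from bench import bot;s=bot.sense();print(s['wrist_force'],s['wrist_torque'])"
```

```text
clock: 24.7
tool_pos: [0.5045, -0.2621, 0.1476]
tcp_rot: [-3.133, -0.166, -0.096]
wrist_force: [-2.7, -0.2, 5.2]
opening: 0.297
[-2.66993207 -0.23811305  5.15917718] [-0.07514052  0.91607018 -0.05311755]
```

Contact. A small sideways force (−2.7 N in x) suggests ~1 mm offset; shift that and press on.

```bash
python3 -m handwheel '1 -.04 0 0 0 0 0;1 0 0 .08 0 0 0;1 -.01 0 .08 0 0 0;1 0 0 .08 0 0 0;1 -.01 0 .08 0 0 0;1 0 0 .08 0 0 0;1 0 0 0 0 0 0;1 0 0 0 0 0 0;1 0 0 0 0 0 0;1 0 0 0 0 0 0'; python3 -c "
from bench import bot;s=bot.sense();print(s['wrist_force'],s['wrist_torque'])"
```

```text
clock: 25.7
tool_pos: [0.5034, -0.2623, 0.1379]
tcp_rot: [-3.133, -0.166, -0.096]
wrist_force: [-2.6, -0.5, 7.0]
opening: 0.297
[-2.63845422 -0.52471291  7.00289043] [0.01621293 1.35009025 0.04051382]
```

```bash
python3 -m handwheel '1 -.04 0 0 0 0 0;1 0 0 .08 0 0 0;1 -.01 0 .08 0 0 0;1 0 0 .08 0 0 0;1 -.01 0 .08 0 0 0;1 0 0 .04 0 0 0;1 0 0 0 0 0 0;1 0 0 0 0 0 0;1 0 0 0 0 0 0;1 0 0 0 0 0 0'; python3 -c "
from bench import bot;s=bot.sense();print(s['wrist_force'],s['wrist_torque'])"
```

```text
clock: 26.7
tool_pos: [0.5031, -0.2623, 0.1298]
tcp_rot: [-3.133, -0.167, -0.099]
wrist_force: [-3.6, 1.1, 8.9]
opening: 0.296
[-3.64351441  1.06019891  8.88453674] [0.47340705 1.05542476 0.08560409]
```

```bash
python3 -m handwheel '1 0 0 .04 0 0 0;1 0 0 .04 0 0 0;1 0 0 .04 0 0 0;1 0 0 0 0 0 0;1 0 0 0 0 0 0;1 0 0 0 0 0 0;1 0 0 0 0 0 0;1 0 0 0 0 0 0;1 0 0 0 0 0 0;1 0 0 0 0 0 0'
python3 - <<'E'
from h import *
T=T_tool();s=bot.sense();print(s['wrist_force'],s['wrist_torque'])
d=look("wrist");a=d["color"];b=look("scene")["color"][120:220,110:230]
cv2.imwrite("pics/w6.png",np.hstack([a,cv2.copyMakeBorder(cv2.resize(b,(288,240),interpolation=cv2.INTER_CUBIC),0,144,0,0,cv2.BORDER_CONSTANT)])[:,:,::-1])
P=lambda p:proj(d,[(T@np.r_[p,1])[:3]])[0].round(1)
h=cv2.cvtColor(a,cv2.COLOR_RGB2HSV)
print([(r,h[r,258].tolist()) for r in list(range(160,196,2))+list(range(276,304,3))])
E
```

```text
clock: 27.7
tool_pos: [0.5033, -0.2625, 0.1283]
tcp_rot: [-3.134, -0.167, -0.1]
wrist_force: [-6.0, 3.4, 16.2]
opening: 0.298
[-6.02764619  3.43731816 16.24586185] [1.27014921 2.17789971 0.1546195 ]
[(160, [13, 198, 183]), (162, [13, 194, 185]), (164, [13, 202, 179]), (166, [13, 194, 183]), (168, [13, 191, 183]), (170, [12, 194, 183]), (172, [13, 194, 181]), (174, [13, 194, 177]), (176, [13, 176, 122]), (178, [14, 173, 78]), (180, [14, 182, 84]), (182, [14, 174, 88]), (184, [15, 172, 92]), (186, [15, 201, 94]), (188, [11, 172, 101]), (190, [14, 183, 103]), (192, [13, 192, 106]), (194, [14, 192, 110]), (276, [13, 159, 77]), (279, [14, 195, 135]), (282, [14, 196, 156]), (285, [14, 192, 158]), (288, [14, 197, 157]), (291, [13, 180, 85]), (294, [40, 38, 20]), (297, [124, 78, 26]), (300, [108, 47, 27]), (303, [130, 27, 28])]
```

View pics/w6.png

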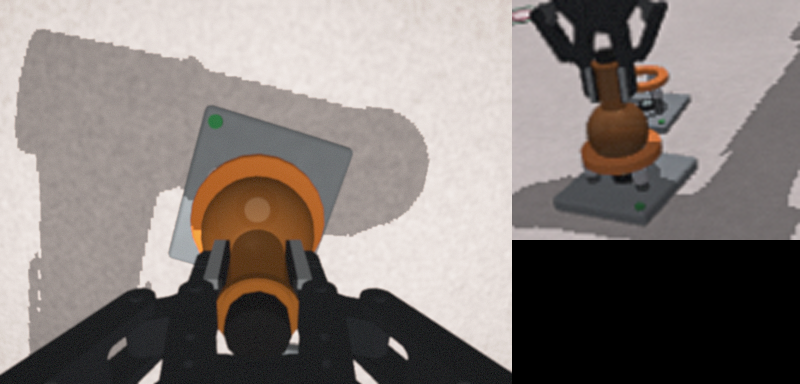

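The ring is now compressed (scene crop) and the force jumped to about 18.6 N net, so it is on its stop. I ease off slightly and relieve the side force.

```bash
python3 -m handwheel '1 -.03 -.02 -.02 0 0 0;1 0 0 0 0 0 0;1 0 0 0 0 0 0;1 0 0 0 0 0 0;1 0 0 0 0 0 0;1 0 0 0 0 0 0;1 0 0 0 0 0 0;1 0 0 0 0 0 0;1 0 0 0 0 0 0;1 0 0 0 0 0 0'; python3 -c "
from bench import bot;s=bot.sense();print(s['wrist_force'],s['wrist_torque'])"
```

```text
clock: 28.8
tool_pos: [0.503, -0.2623, 0.1284]
tcp_rot: [-3.134, -0.167, -0.102]
wrist_force: [-2.4, 0.5, 12.7]
opening: 0.296
[-2.37203719  0.49906027 12.72879738] [0.38626466 1.11517004 0.05118962]
```

Net push is about 15 N, above the 12.3 N stop load, and the side force is small. Handing in.

```bash
python3 -c "
from bench import bot;print(bot.close_job());s=bot.sense();print(s['clock'],s['wrist_force'],s['tool_pos'],s['opening'])"
```

```text
the job is handed in; nothing more can be done
None
the job is handed in; nothing more can be done
```

I moved the block into the blue tray, then seated the amber flask in the reader's ring and pressed it down to the stop. The gripper was still holding it there when I handed the job in, at 28.8 s on the clock.

- **Block:** a picture after I let go shows it lying flat in the tray with the handle up. The pot, jar and brush had not moved in that picture. I did not photograph them again at the end, but the arm stayed clear of them afterwards.
- **Press:** the net downward push was about 15 N at the end, against 12.3 N needed to reach the stop. The tool had come down about 20 mm from first contact, which matches the ring's full travel. Side force was about 2.4 N.
- **Heavier push just before:** the push briefly reached about 18.6 N net, with about 7 N of side force. I backed off about 0.5 mm and shifted the tool slightly to ease it.
- **Tilt correction:** the flask appeared to lean about 4° in the jaws, so I tilted the tool 3.5° to stand it upright. That lean comes from the wrist camera alone, so the flask may still be a degree or so off vertical.
- **Contact with the reader:** the last pictures show the gripper clear of the reader.

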